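Set the tray stop to its length mark and clamp it

ROBOT

A 6-joint arm with a two-finger parallel gripper is mounted at the origin on the work surface. World frame = base frame: x ahead of the robot, y to its left, z up, the work surface at z = 0. Lengths are in m, angles in rad, forces in N, time in s.
With the tool pointing down it reaches from about 0.25 to 0.775 m from the base axis. Payload 4 kg.
Tool frame: the origin (TCP) lies midway between the tips of the shut fingers; the grasp point (between the pads) lies 19 mm behind it; z points along the fingers, y is the direction in which the jaws open and shut (so a half turn about z gives the same grasp; the last joint's range is limited). The gripper opens to 94 mm and grips with 3 to 60 N. Pads are 16 mm wide; open, the fingers measure 119 mm over their backs; the gripper's body (75 mm by 177 mm) begins 78 mm behind the grasp point.
Start: joints at [-1.222, 0.087, 1.371, -0, 1.684, -0.103], TCP at [0.24, -0.495, 0.206] pointing down, gripper open.
Joint ranges: [-3.1, 3.1], [-0.76, 2.03], [0.27, 2.55], [-1.08, 4.22], [0.17, 2.65], [-2.57, 2.57]. Speed limits (rad/s): [2.79, 2.79, 3.14, 3.14, 3.14, 3.14].

INTERFACE

Orientations are given as [roll, pitch, yaw] about the fixed x, y, z axes, in that order (R = Rz(yaw) Ry(pitch) Rx(roll)).
In Python, from bench import robot, cams gives the robot as it stands.
- The arm moves only by the tool step_arm, never from a script. Its argument "plan" is a list that holds one entry, the list of rows, each a list of 5 numbers: the shift along the world's x, y, z in mm, then the turn about the world's z in rad, then the opening in per cent of the stroke, from 0 (shut) to 100 (fully open). In form: [[[tx, ty, tz, turn, fingers], ...]]. A call has 1 to 8 rows; each row is the pose to reach, as a shift and turn from the pose commanded when the call began; what a row does not reach only later rows make up. A row lasts 1/12 s, in which the tool goes at most 41.7 mm and 7.16 degrees, less where a joint would pass 70% of its speed; a pose out of reach is approached as far as the arm can. A call with a gripper value outside its range is refused whole. The fingers move at their own pace and stop on an object; the grip force is fixed at half the most. Time passes only in rows, so rows that repeat a pose let the fingers close. It gives the time, the measured TCP pose, the force and the opening at its end, in the units of the state.
- robot.get_obs(): the state, without advancing time (a new reading comes with each control period).
- cams.snapshot(name): name is "scene" or "top" or "wrist"; returns a dict with "frame" (400x640x3 uint8, red, green, blue), "camera_matrix" (3x3 intrinsics, pixels), "k1" (the pictures are not rectified: a ray, as slopes to the right and down, at radius r is drawn at 1 + k1 r^2 times it, then the intrinsics apply), "origin" and "attitude" of the camera in the world; the wrist camera has in their place "T_tool_cam" (4x4, takes a point from camera to tool coordinates, whose origin is the TCP and whose axes are the flange's). Camera axes: x right, y down, z forward; pixel columns grow to the right and rows downward; lengths in m; the calibration is good to about 2 mm. A picture is of the moment at which its call begins: read the wrist's pose just before it. There is no depth.
- robot.close_job(): hands the job in, once; it reports no verdict.
The state is a dict: "time": time; "joint_positions": joint angles; "qvel": joint speeds; "joint_torque": joint torques, N m; "tool_pos": TCP position; "ee_rot": TCP orientation; "wrist_force": force on the tool from outside, world axes, zero at the start; "wrist_torque": the same for the moment, N m; "width": finger opening in m.
Only numpy, scipy, OpenCV 4.12 (cv2) and the standard library are available. Lean on these libraries where they do the work, as an engineer would, in place of code of your own. Each camera call takes 0.05 s, during which the arm holds its last target. There are 200 camera calls.

TASK

With the cam lever still open, pull the tray stop's spring-loaded sliding leg out of its housing until the pointer on the leg lines up with the length marker on the base. While holding the leg at the mark, swing the cam lever fully closed against the leg's fin (never close it with the leg away from the mark), and finish while still holding the leg there with the lever closed: do not let go. Leave the other things on the bench where they are.

Things in the scene. Friction and masses are not known exactly. Their poses are not given: they have to be found in the camera images.
- tray_stop: Base of the tray stop, fixed to the bench: white plastic board 460 x 170 mm, 16 mm thick; grey spring housing at its -x end (160 mm along x, 90 mm wide, top 66 mm above the bench, front face at x -90 mm). Origin: under its centre line at bench height, 250 mm from the housing end, 210 mm from the other. x: the way the leg pulls out of the housing; y: crosswise; z: up. Axes below are these, heights are above the bench.
- stop_leg: Sliding leg and all it carries, steel, axes as the base. Slides 0 to 150 mm along +x; starts home. A spring pulls it back (4 N home, 5.5 N at 150 mm): it runs home if released. Flat bar 30 mm wide, top at 31 mm, with a cross plate, fin and lever on it. Origin: on the centre line at bench height, below the inner (housing-side) face of the cross plate.
- plate_face (a point): Centre of the inner (-x) face of the upright cross plate at the leg's end: plate 8 mm thick along x, 116 mm wide across, from 22 to 90 mm high. Fingers straddling fin and lever can push this face outwards (+x), beside the lever on either side, to pull the leg out.
- pinch_point (a point): On the leg, 22 mm to the -x side of the cross plate, 68 mm high: centre of the stack of fin and closed lever, 20 mm thick across (y -10 to 10). The fin is its -y half: 10 mm thick, 68 mm long up to the plate, 32 to 88 mm high. The lever lies on its +y side. Above 31 mm nothing else stands beside them, so a gripper closing across here from above pinches the lever shut on the fin.
- cam_lever (a joint): Cam lever angle in rad: 0 closed (flat along the fin), starts 0.36 to 0.48, stop at 0.5. Black plastic, 52 mm long from pivot to tip, 9 mm thick, 48 to 88 mm high. It points from its pivot towards the cross plate; open, its tip stands out to the +y side by up to 25 mm. It stays where it is left; about 3 N at the tip moves it.
- lever_pivot (a point): Top of the cam lever's upright pivot, a round boss 17 mm across, 92 mm high, on the leg 58 mm to the -x side of the cross plate's inner face.
- lever_tip (a point): Tip of the cam lever, mid-thickness, half-way up it (68 mm high). Closed, it is 6 mm short of the cross plate.
- leg_pointer (a point): Tip of the pointer on the leg: a 4 mm thin upright blade at the -y end of the cross plate, top 56 mm high; the point is at its outer end on top, 66 mm off the centre line, in mid-thickness of the plate.
- mark_tip (a point): Index point of the length marker: a small dark steel block, 14 mm along x, 16 mm wide, fixed on the base's -y edge, with a 4 mm thin blade on top, 56 mm high; the point is on top of the blade's end facing the leg. The leg is at its mark when leg_pointer is level with mark_tip along x (then 2 mm apart across): 60 to 140 mm of leg travel from home.
- ring_cutter: Bystander, to be left alone: round steel pastry cutter, open ring, 70 mm across, 40 mm tall. Origin at the centre of its underside.
- small_cutter: Bystander, to be left alone: round steel pastry cutter, open ring, 48 mm across, 40 mm tall. Origin at the centre of its underside.
- dough_scraper: Bystander, to be left alone: bench scraper lying flat, 75 x 120 mm steel blade with a 20 mm round wooden handle. Origin under the blade's centre.
- pastry_brush: Bystander, to be left alone: wooden pastry brush lying flat. Origin at the centre of its underside.
- steel_bowl: Bystander, to be left alone: steel bowl, 170 mm across, 70 mm tall. Origin at the centre of its underside.
- flour_shaker: Bystander, to be left alone: metal shaker jar, 68 mm across, 130 mm tall. Origin at the centre of its underside.

How it is judged:
By the outcome, as a careful person would: the job done as asked, in the order asked, and still so for the second after the job is handed in, while the arm keeps its last pose, push and grip.
It also fails if it takes over 38 s, if anything falls off the work surface, if the arm or the gripper's body presses on something with over 40 N, if the wrist force passes 120 N, or if a joint passes its speed limit or range.

## Working session

There is one attempt and no reset: what is moved stays moved. The work goes in short steps, Python scripts to look and compute and a tool call to move; the robot and the scene stay as the last step left them, time stands still between calls to the robot, and variables do not carry over. Pictures are saved under pics/ and viewed, about 8 in all and at most 12, crops included, and the job is handed in when it is done.

Besides the shell and the picture viewer there is one more tool, called after ">>>" as name(argument=value, ...) on one line, values as JSON. step_arm: Moves the arm, as the interface text tells. Its arguments: {"type":"object","properties":{"plan":{"type":"array"}},"required":["plan"]}

```bash
mkdir -p pics; cat > h.py <<'E'
import numpy as np, cv2
from scipy.spatial.transform import Rotation as R
from bench import robot, cams
def snap(n,f=None):
    o=robot.get_obs(); s=cams.snapshot(n)
    if 'T_tool_cam' in s:
        T=np.eye(4); T[:3,:3]=R.from_euler('xyz',o['ee_rot']).as_matrix() if np.size(o['ee_rot'])==3 else np.array(o['ee_rot']).reshape(3,3); T[:3,3]=o['tool_pos']
        T=T@np.array(s['T_tool_cam']); s['o'],s['R']=T[:3,3],T[:3,:3]
    else:
        a=np.array(s['attitude']); s['o']=np.array(s['origin']); s['R']=a if a.shape==(3,3) else R.from_euler('xyz',a).as_matrix()
    if f: cv2.imwrite('pics/'+f,s['frame'][:,:,::-1])
    return s
def ray(s,u,v):
    K=np.array(s['camera_matrix']); d=np.array([s['k1'],0,0,0,0],float)
    p=cv2.undistortPoints(np.array([[[u,v]]],float),K,d)[0,0]
    r=s['R']@np.array([p[0],p[1],1]); return s['o'],r/np.linalg.norm(r)
def onz(s,u,v,z):
    o,r=ray(s,u,v); return o+r*(z-o[2])/r[2]
def proj(s,P):
    K=np.array(s['camera_matrix']); d=np.array([s['k1'],0,0,0,0],float)
    p=(np.atleast_2d(P)-s['o'])@s['R']
    return cv2.projectPoints(p,np.zeros(3),np.zeros(3),K,d)[0][:,0]
E
python3 - <<'E'
from h import *
for n in('top','scene'):
    s=snap(n,n+'0.png'); print(n,s['attitude'],s['o'],s['k1'],s['camera_matrix'])
print(robot.get_obs())
E
```

```text
top [-3.06228631e+00  1.70172930e-03 -1.59063612e+00] [ 0.4214059  -0.07130571  1.5238044 ] -0.0820318129041229 [[467.45853309   0.         321.87870814]
 [  0.         467.45853309 189.81413794]
 [  0.           0.           1.        ]]
scene [-2.28222177 -0.01032967  0.71130936] [ 1.31806927 -1.00194745  1.13366172] -0.027188955677873317 [[507.00265964   0.         325.66801684]
 [  0.         507.00265964 204.68340525]
 [  0.           0.           1.        ]]
{'time': 0.1, 'joint_positions': array([-1.22210219e+00,  8.78967433e-02,  1.37209541e+00, -1.44723889e-05,
        1.68358987e+00, -1.03093360e-01]), 'qvel': array([ 0.00240474, -0.00364294, -0.00377958,  0.00145751, -0.00180263,
        0.00220762]), 'joint_torque': array([ 2.11689265e-03, -3.41255307e+01, -3.03299439e+01,  7.19328225e-02,
        3.04654066e-02, -9.81086419e-05]), 'tool_pos': array([ 0.23994203, -0.49435679,  0.20441658]), 'ee_rot': array([-3.13961236e+00, -1.90420724e-04,  4.51785690e-01]), 'wrist_force': array([0.43605925, 0.079672  , 0.22245389]), 'wrist_torque': array([-0.00965266, -0.03659952, -0.05492085]), 'width': 0.09405097799391612}
```

View pics/top0.png

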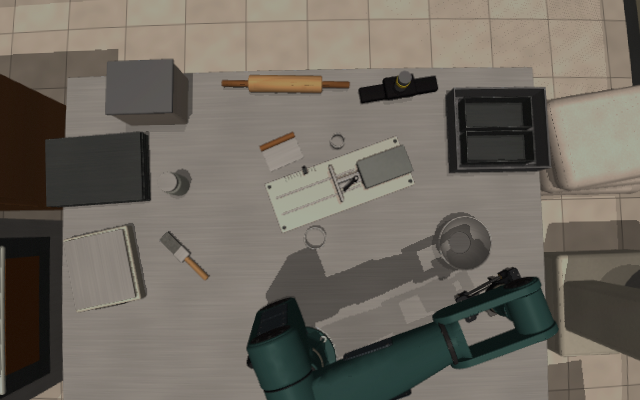

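View pics/scene0.png

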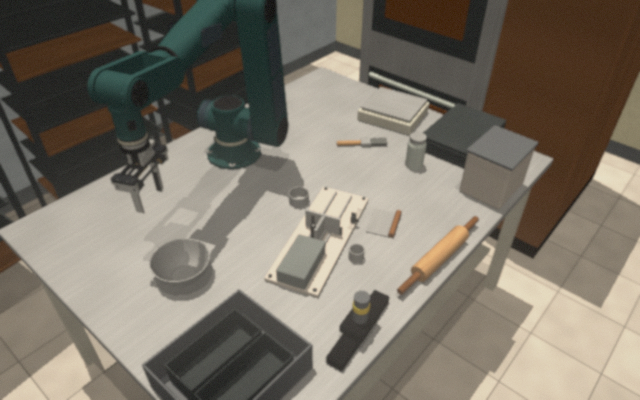

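```bash
python3 - <<'E'
from h import *
s=snap('top'); f=s['frame']
cv2.imwrite('pics/c1.png',cv2.resize(f[125:240,255:425],None,fx=4.7,fy=4.7,interpolation=cv2.INTER_CUBIC)[:,:,::-1])
hsv=cv2.cvtColor(f,cv2.COLOR_RGB2HSV); lab=cv2.cvtColor(f,cv2.COLOR_RGB2LAB).astype(int)
print([f[v,u] for u,v in((290,200),(385,165),(250,200),(330,210))])
E
```

```text
[array([163, 165, 148], dtype=uint8), array([106, 105,  98], dtype=uint8), array([133, 125, 118], dtype=uint8), array([163, 165, 148], dtype=uint8)]
```

View pics/c1.png

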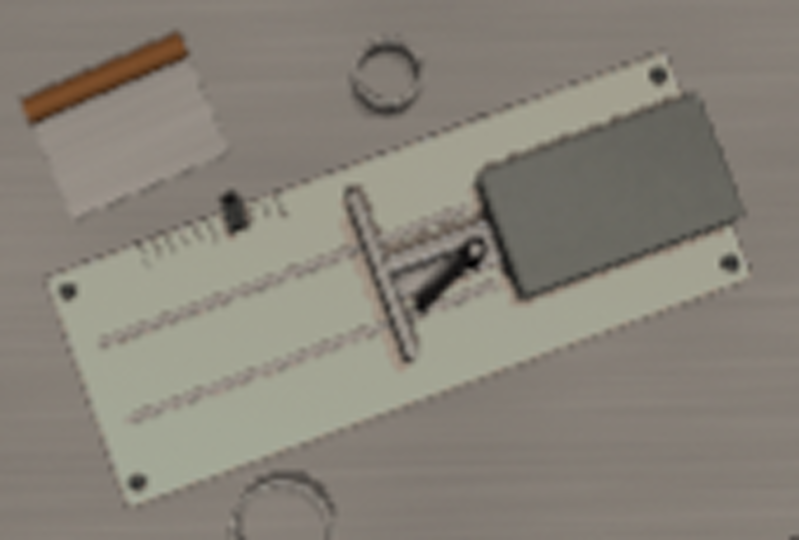

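```bash
python3 - <<'E'
from h import *
s=snap('top'); c=lambda p:(255+(p[0]+.5)/4.7-.5,125+(p[1]+.5)/4.7-.5)
g=lambda p,z: onz(s,*c(p),z)
A,B,C,D=[g(p,.016) for p in((50,277),(130,507),(748,270),(670,50))]
print(A,B,C,D, [np.linalg.norm(x) for x in(A-B,B-C,C-D,D-A)])
xb=((A-D)+(B-C)); xb/=np.linalg.norm(xb); yaw=np.arctan2(xb[1],xb[0]); yb=np.array([-xb[1],xb[0],0])
cen=(A+B+C+D)/4; org=cen+xb*0.02; org[2]=0   # centre is at x=-20mm
print('yaw',yaw,'org',org)
loc=lambda P:np.round(1000*np.array([(P-org)@xb,(P-org)@yb,P[2]]),1)
for n,p,z in(('plate -y',(352,188),.09),('plate +y',(408,360),.09),('boss',(474,250),.092),('tip',(422,303),.088),('mark block',(235,212),.04),('marktip',(241,232),.056),('housfront-y',(480,175),.066),('housfront+y',(522,298),.066),('h3',(745,215),.066),('h4',(695,92),.066)): print(n,loc(g(p,z)),g(p,z))
E
```

```text
[0.56533646 0.11215085 0.016     ] [0.40615314 0.05902068 0.016     ] [ 0.56059276 -0.37009916  0.016     ] [ 0.71563002 -0.3212392   0.016     ] [np.float64(0.16781580423134063), np.float64(0.4560651614513481), np.float64(0.16255413671327135), np.float64(0.4587102434323123)]
yaw 1.9104166852915279 org [ 0.55526551 -0.11118408  0.        ]
plate -y [ -5.2 -59.5  90. ] [ 0.61305459 -0.09622917  0.09      ]
plate +y [ 0.6 59.4 90. ] [ 0.49910266 -0.130421    0.09      ]
boss [-65.4   7.2  92. ] [ 0.57027562 -0.17526575  0.092     ]
tip [-21.4  27.5  88. ] [ 0.53644018 -0.14054739  0.088     ]
mark block [ 72.1 -78.1  40. ] [ 0.60489543 -0.01720473  0.04      ]
marktip [ 73.1 -61.9  56. ] [ 0.58930117 -0.02159563  0.056     ]
housfront-y [-89.9 -40.4  66. ] [ 0.62334553 -0.18248475  0.066     ]
housfront+y [-86.6  46.6  66. ] [ 0.54021355 -0.20832606  0.066     ]
h3 [-246.7   47.1   66. ] [ 0.593005   -0.35951675  0.066     ]
h4 [-245.7  -42.2   66. ] [ 0.67692878 -0.32882378  0.066     ]
```

>>> step_arm(plan=[[[40, 45, 0, 0.12, 90], [80, 90, 0, 0.24, 90], [120, 135, 0, 0.36, 90], [160, 180, 0, 0.48, 90], [200, 225, 0, 0.6, 90], [240, 270, 0, 0.72, 90], [280, 315, 0, 0.84, 90], [322, 363, 0, 0.96, 90]]])

```text
time: 0.87
tool_pos: [0.4624, -0.2438, 0.2054]
ee_rot: [3.142, 0.0, 1.418]
wrist_force: [0.7, -0.2, -0.3]
width: 0.0849
```

>>> step_arm(plan=[[[0, 0, 0, 0.12, 90], [0, 0, 0, 0.24, 90], [0, 0, 0, 0.36, 90], [0, 0, 0, 0.49, 90], [0, 0, 0, 0.49, 90], [0, 0, 0, 0.49, 90]]])

```text
time: 1.37
tool_pos: [0.4614, -0.2455, 0.2053]
ee_rot: [-3.141, -0.0, 1.899]
wrist_force: [-0.4, -0.2, 1.5]
width: 0.0845
```

```bash
python3 - <<'E'
from h import *
s=snap('wrist','w1.png'); o=robot.get_obs(); print(o['tool_pos'],o['ee_rot'],o['time'],s['T_tool_cam'])
E
```

```text
[ 0.461397   -0.24563412  0.20533256] [-3.14151273e+00 -2.37549862e-04  1.89876917e+00] 1.4167 [[ 3.51047188e-05 -9.73595013e-01 -2.28282170e-01  6.58622244e-02]
 [ 9.99999510e-01  2.59986078e-04 -9.55030552e-04  6.10913193e-04]
 [ 9.89163169e-04 -2.28282025e-01  9.73594545e-01 -1.78953797e-01]
 [ 0.00000000e+00  0.00000000e+00  0.00000000e+00  1.00000000e+00]]
```

View pics/w1.png

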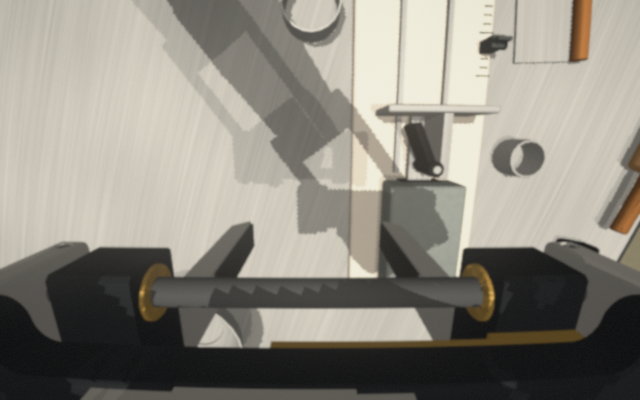

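>>> step_arm(plan=[[[28, 31, 0, 0, 90], [56, 62, 0, 0, 90], [84, 93, 0, 0, 90], [101, 113, 0, 0, 90], [101, 113, 0, 0, 90], [101, 113, 0, 0, 90], [101, 113, 0, 0, 90]]])

```text
time: 2.0
tool_pos: [0.5621, -0.1331, 0.2053]
ee_rot: [-3.141, 0.0, 1.9]
wrist_force: [0.3, -0.0, 0.3]
width: 0.085
```

```bash
python3 - <<'E'
from h import *
s=snap('wrist','w2.png'); o=robot.get_obs(); print(o['tool_pos'],o['ee_rot'],o['time'])
E
```

```text
[ 0.56188297 -0.13356264  0.20546395] [-3.14106851e+00  2.77204121e-04  1.89968592e+00] 2.05
```

View pics/w2.png

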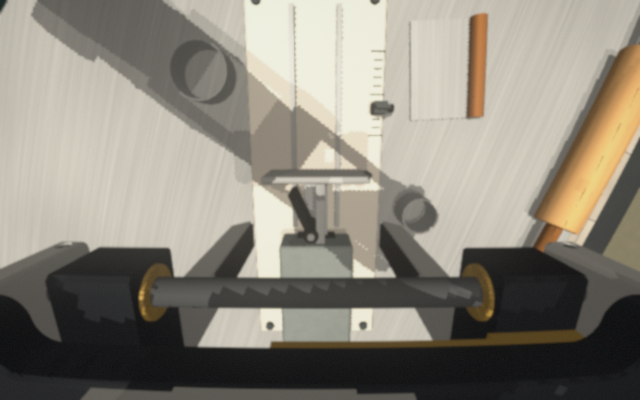

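```bash
python3 - <<'E'
from h import *
s=snap('wrist'); f=s['frame']
cv2.imwrite('pics/w2c.png',cv2.resize(f[85:255,240:420],None,fx=4,fy=4,interpolation=cv2.INTER_CUBIC)[:,:,::-1][:600,:])
g=lambda u,v,z: onz(s,u,v,z)
H=[g(*p,.016) for p in((256,1),(375,1),(270,326),(365,325))]
print(np.round(H,4))
fm=(H[0]+H[1])/2; nm=(H[2]+H[3])/2; d=fm-nm; print('len',np.linalg.norm(d),'yaw',np.arctan2(d[1],d[0]),'mid',(fm+nm)/2, [np.linalg.norm(H[0]-H[1]),np.linalg.norm(H[2]-H[3])])
E
```

```text
[[ 0.4239  0.0518  0.016 ]
 [ 0.5564  0.0969  0.016 ]
 [ 0.5656 -0.3607  0.016 ]
 [ 0.701  -0.3125  0.016 ]]
len 0.4351387325763317 yaw 1.9060379991473722 mid [ 0.56172912 -0.13110387  0.016     ] [np.float64(0.13988063519064128), np.float64(0.14365580716042708)]
```

View pics/w2c.png

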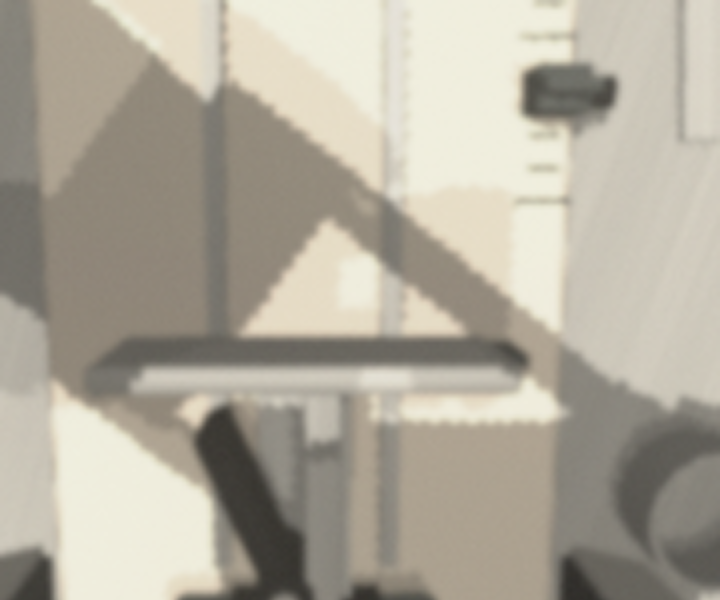

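```bash
cat >> h.py <<'E'
ORG=np.array([.5552,-.1120,0]); YAW=1.906
XB=np.array([np.cos(YAW),np.sin(YAW),0]); YB=np.array([-XB[1],XB[0],0])
def loc(P): P=np.asarray(P); return np.round(1000*np.array([(P-ORG)@XB,(P-ORG)@YB,P[2]]),1)
def wor(x,y,z): return ORG+XB*x/1e3+YB*y/1e3+np.array([0,0,z/1e3])
E
python3 - <<'E'
from h import *
s=snap('wrist')
for n,p,z in(('inner mid',(327,393),.09),('outer mid',(327,366),.09),('Lend',(130,380),.09),('Rend',(525,380),.09),('pointer',(527,360),.056),('mark',(533,88),.056),('levertip',(215,412),.088)): print(n,loc(onz(s,240+p[0]/4,85+p[1]/4,z)))
o=robot.get_obs(); print(loc(o['tool_pos']),o['time'])
E
```

```text
inner mid [-7.6 -5.3 90. ]
outer mid [-0.5 -5.3 90. ]
Lend [-3.8 46.6 90. ]
Rend [ -4.5 -57.5  90. ]
pointer [ -4.1 -64.5  56. ]
mark [ 72.4 -63.6  56. ]
levertip [-12.9  24.5  88. ]
[-22.8   0.9 205.7] 2.15
```

>>> step_arm(plan=[[[1, 0, -35, 0.006, 90], [1, 0, -70, 0.006, 90], [1, 0, -105, 0.006, 90], [1, 0, -130, 0.006, 90], [1, 0, -145, 0.006, 90], [1, 0, -157, 0.006, 90], [1, 0, -157, 0.006, 90], [1, 0, -157, 0.006, 90]]])

```text
time: 2.82
tool_pos: [0.5633, -0.1332, 0.0487]
ee_rot: [3.142, -0.0, 1.907]
wrist_force: [0.3, 0.2, -0.3]
width: 0.0846
```

```bash
python3 - <<'E'
from h import *
s=snap('wrist'); f=s['frame']
cv2.imwrite('pics/w3.png',f[:,:,::-1])
o=robot.get_obs(); print(loc(o['tool_pos']),o['ee_rot'],o['time'],o['wrist_force'])
E
```

```text
[-23.2  -1.4  49.9] [3.13972054e+00 1.39787000e-03 1.90687996e+00] 2.8667 [-1.34107597 -0.39498348  0.42810516]
```

View pics/w3.png

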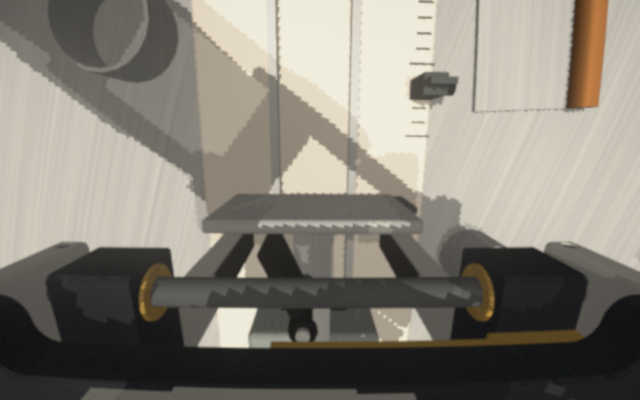

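>>> step_arm(plan=[[[-2, 5, 0, 0, 90], [-3, 9, 0, 0, 90], [-6, 18, 0, 0, 90], [-10, 28, 0, 0, 90], [-14, 40, 0, 0, 90], [-18, 52, 0, 0, 90], [-22, 64, 0, 0, 90], [-25, 71, 0, 0, 90]]])

```text
time: 3.53
tool_pos: [0.54, -0.0623, 0.0507]
ee_rot: [3.138, 0.005, 1.907]
wrist_force: [3.1, -5.5, 1.2]
width: 0.0845
```

>>> step_arm(plan=[[[0, 0, 0, 0, 90], [0, 0, 0, 0, 90], [0, 0, 0, 0, 90]]])

```text
time: 3.78
tool_pos: [0.54, -0.0624, 0.0501]
ee_rot: [3.138, 0.003, 1.908]
wrist_force: [1.6, -4.1, 3.5]
width: 0.0846
```

```bash
python3 - <<'E'
from h import *
s=snap('wrist','w4.png'); f=s['frame']
o=robot.get_obs(); print(loc(o['tool_pos']),o['ee_rot'],o['time'],o['wrist_force'])
print('predicted mark px',proj(s,wor(72.4,-64,56)),'pointer',proj(s,wor(66,-66,56)))
cv2.imwrite('pics/w4c.png',cv2.resize(f[120:250,340:480],None,fx=4.5,fy=4.5,interpolation=cv2.INTER_CUBIC)[:,:,::-1])
E
```

```text
[51.9 -1.9 49.8] [3.13855146e+00 2.19084186e-03 1.90726400e+00] 3.8333 [ 2.80592757 -3.4688261   2.73923748]
predicted mark px [[413.08687649 207.61627971]] pointer [[415.35123921 217.25546282]]
```

View pics/w4c.png

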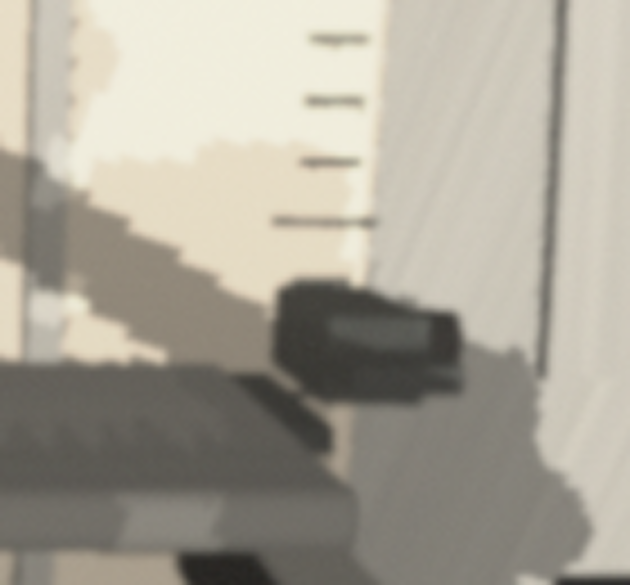

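>>> step_arm(plan=[[[-1, 3, 0, 0, 90], [-2.3, 6.6, 0, 0, 90], [-2.3, 6.6, 0, 0, 90], [-2.3, 6.6, 0, 0, 90], [-2.3, 6.6, 0, 0, 90]]])

```text
time: 4.25
tool_pos: [0.5371, -0.0556, 0.049]
ee_rot: [3.14, 0.001, 1.907]
wrist_force: [2.5, -4.5, 3.5]
width: 0.0844
```

```bash
python3 - <<'E'
from h import *
s=snap('wrist','w5.png'); f=s['frame']; t=snap('top')['frame']; sc=snap('scene')['frame']
o=robot.get_obs(); print(loc(o['tool_pos']),o['ee_rot'],o['time'],o['wrist_force'])
a=cv2.resize(f[180:240,380:460],None,fx=10,fy=10,interpolation=cv2.INTER_CUBIC)
a=cv2.convertScaleAbs(a,alpha=1.6,beta=10)
cv2.imwrite('pics/w5c.png',a[:,:,::-1])
E
```

```text
[59.3 -1.4 48.9] [3.14003396e+00 1.09974746e-03 1.90727130e+00] 4.4 [ 2.34984148 -4.63616029  4.56258352]
```

View pics/w5c.png

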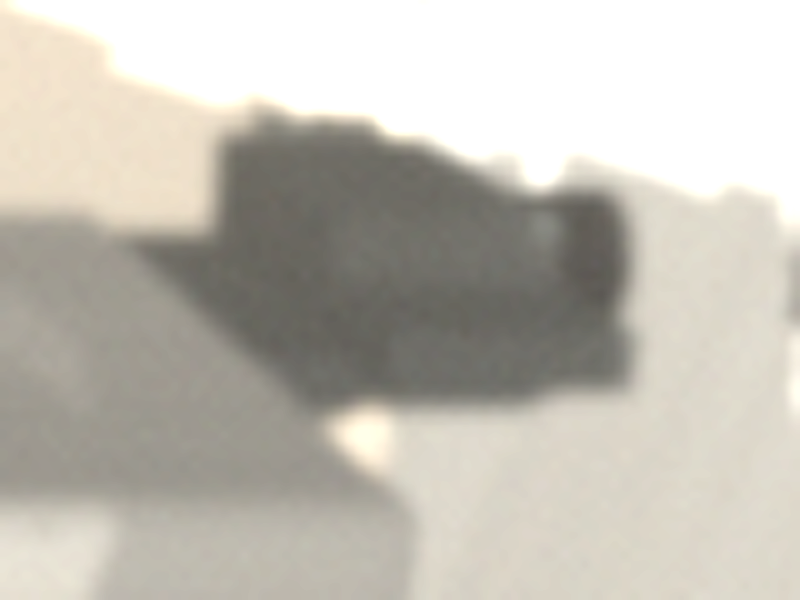

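```bash
python3 - <<'E'
from h import *
g=cv2.cvtColor(cv2.imread('pics/w5.png'),cv2.COLOR_BGR2GRAY); g4=cv2.cvtColor(cv2.imread('pics/w4.png'),cv2.COLOR_BGR2GRAY)
print('w5 rows 196-222 cols 402-444'); print('     ',*range(402,444,2))
for v in range(196,224): print(v,*g[v,402:444:2])
print('w4 cols 402-444')
for v in range(186,224): print(v,*g4[v,402:444:2])
s=snap('wrist'); print(proj(s,[wor(x,y,56) for x in(71,73,75) for y in(-66,-68,-84)]))
E
```

```text
w5 rows 196-222 cols 402-444
      402 404 406 408 410 412 414 416 418 420 422 424 426 428 430 432 434 436 438 440 442
196 78 62 62 61 62 61 62 61 61 63 63 77 110 132 135 160 189 150 137 149 164
197 78 59 60 60 63 63 60 60 61 60 63 64 75 101 121 154 179 139 127 132 142
198 76 60 60 62 61 61 60 60 61 62 62 62 66 78 102 130 148 115 109 113 128
199 74 60 60 60 61 61 62 60 61 60 61 62 62 65 79 94 100 81 78 87 117
200 72 59 59 58 61 60 60 62 61 61 60 62 62 64 68 67 68 60 57 66 105
201 69 58 59 59 60 59 62 63 64 61 63 63 64 65 65 67 74 59 53 59 96
202 66 58 58 59 58 59 62 64 64 64 63 63 65 63 65 67 79 62 51 55 87
203 63 58 59 59 58 59 64 64 65 64 64 66 65 65 65 68 76 62 52 55 81
204 60 58 59 58 58 59 64 66 64 64 64 63 64 66 65 68 73 59 52 55 81
205 58 58 58 58 58 60 64 63 65 63 64 64 66 64 64 66 68 57 52 53 76
206 58 58 58 57 58 59 64 64 63 62 64 63 64 64 64 65 67 54 51 52 75
207 60 58 56 56 59 57 61 63 60 62 63 63 63 62 64 64 62 56 50 52 77
208 58 59 58 56 56 57 59 60 59 61 60 60 61 61 61 62 61 56 51 52 81
209 59 56 58 57 56 58 58 59 60 60 58 59 57 59 58 58 59 57 52 51 89
210 59 57 57 57 
[... 3380 characters left out ...]
7 128 128 128 127 128 127
219 90 89 84 74 68 72 127 154 137 128 130 130 130 129 126 128 127 128 127 128 127
220 88 89 88 80 79 90 134 153 136 131 129 131 130 128 126 127 128 127 127 127 126
221 89 89 87 86 92 112 144 153 135 130 130 131 131 129 126 128 127 127 127 128 127
222 88 89 89 87 96 121 150 153 133 129 130 129 129 126 127 128 127 127 127 127 126
223 89 89 89 89 94 118 150 150 133 130 131 129 128 126 126 128 128 127 128 127 128
[[416.55256563 221.3722524 ]
 [419.63882945 221.36758207]
 [444.18747321 221.32123804]
 [416.81731241 218.37613662]
 [419.91138926 218.37260667]
 [444.5214518  218.33660102]
 [417.0823412  215.36424798]
 [420.18423606 215.36187608]
 [444.85574611 215.33636925]]
```

>>> step_arm(plan=[[[-0.5, 1.3, 0, 0, 90], [-0.5, 1.3, 0, 0, 90], [-0.5, 1.3, 0, 0, 90], [-0.5, 1.3, 0, 0, 90]]])

```text
time: 4.78
tool_pos: [0.5366, -0.0542, 0.0489]
ee_rot: [3.14, 0.001, 1.907]
wrist_force: [2.8, -4.4, 3.7]
width: 0.0845
```

```bash
python3 - <<'E'
from h import *
s=snap('wrist','w6.png'); f=s['frame']
o=robot.get_obs(); print(loc(o['tool_pos']),o['ee_rot'],o['time'],o['wrist_force'])
g=cv2.cvtColor(f,cv2.COLOR_RGB2GRAY)
print('    ',*range(402,444,2))
for v in range(208,226): print(v,*g[v,402:444:2])
cv2.imwrite('pics/w6c.png',cv2.convertScaleAbs(cv2.resize(f[200:350,180:460],None,fx=2.85,fy=2.85,interpolation=cv2.INTER_CUBIC)[:,:,::-1],alpha=1.5,beta=10))
E
```

```text
[60.7 -1.4 48.9] [3.13987606e+00 9.95760731e-04 1.90727824e+00] 4.8333 [ 2.60835037 -4.7584448   3.00241958]
     402 404 406 408 410 412 414 416 418 420 422 424 426 428 430 432 434 436 438 440 442
208 57 59 58 58 57 58 62 63 62 63 64 64 64 65 64 65 66 56 52 52 78
209 58 58 58 58 56 56 61 63 63 64 63 63 64 61 64 63 63 54 52 50 79
210 59 56 59 58 57 58 60 62 60 61 63 61 60 61 60 62 61 55 51 51 85
211 62 58 58 58 58 58 59 58 59 59 59 60 58 57 58 59 59 55 52 55 93
212 66 59 58 57 58 57 57 57 56 57 57 58 59 59 57 58 56 54 54 57 100
213 74 60 57 58 58 57 56 56 56 57 57 57 59 59 57 58 57 57 56 60 104
214 81 67 58 59 58 58 57 56 55 57 57 58 59 58 59 58 60 57 57 63 99
215 87 77 63 60 59 58 59 56 55 60 61 59 61 61 59 59 61 60 59 65 88
216 90 84 72 61 61 61 59 55 56 60 62 61 61 61 62 62 62 61 63 67 84
217 90 89 79 67 64 61 61 56 57 63 63 63 63 63 62 62 64 62 64 66 83
218 90 90 87 74 64 62 61 57 58 62 62 62 63 64 63 63 61 63 64 65 84
219 90 91 89 80 67 62 62 58 57 61 62 61 61 62 63 62 64 64 65 65 86
220 90 89 90 87 74 63 64 60 60 63 63 63 63 63 63 65 72 78 77 79 95
221 89 88 90 86 80 68 74 77 74 72 70 71 72 73 72 77 92 101 101 103 109
222 89 88 89 88 86 80 98 108 102 92 91 92 94 93 94 97 111 120 120 120 123
223 89 89 89 90 88 90 122 137 132 113 113 114 114 115 115 116 123 126 127 126 126
224 89 90 90 91 88 91 126 149 144 125 125 125 127 127 126 124 126 128 127 127 128
225 89 88 89 88 89 91 111 141 144 129 127 129 129 130 129 126 126 128 127 127 128
```

View pics/w6c.png

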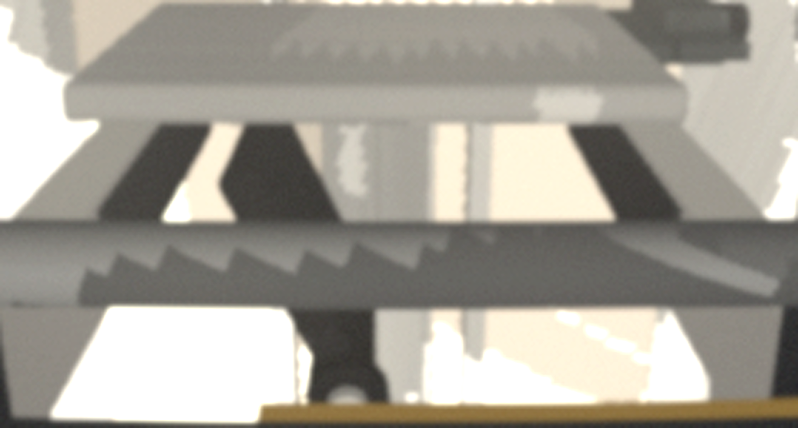

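>>> step_arm(plan=[[[-1.2, -0.4, 0, 0, 90], [-2.5, -0.9, 0, 0, 90], [-2.5, -0.9, 0, 0, 75], [-2.5, -0.9, 0, 0, 75], [-2.5, -0.9, 0, 0, 75]]])

```text
time: 5.25
tool_pos: [0.5343, -0.0548, 0.0481]
ee_rot: [3.139, 0.001, 1.907]
wrist_force: [5.1, -4.0, 0.3]
width: 0.0712
```

```bash
python3 - <<'E'
from h import *
s=snap('wrist','w7.png'); f=s['frame']
o=robot.get_obs(); print(loc(o['tool_pos']),o['ee_rot'],o['time'],o['wrist_force'],o['width'])
g=cv2.cvtColor(f,cv2.COLOR_RGB2GRAY)
print('    ',*range(402,446,2))
for v in range(208,226): print(v,*g[v,402:446:2])
for r in (236,246,258,264,272): print(r,*g[r,200:420:2])
E
```

```text
[60.8  0.9 48.1] [3.13934587e+00 6.70598683e-04 1.90734293e+00] 5.3 [ 6.26860382 -3.53773079  0.44980245] 0.07093446178659028
     402 404 406 408 410 412 414 416 418 420 422 424 426 428 430 432 434 436 438 440 442 444
208 64 59 59 59 58 56 57 60 64 65 62 64 64 64 65 65 69 67 64 52 51 54
209 68 60 60 57 58 57 58 60 64 63 62 63 62 63 62 65 67 65 62 54 51 54
210 78 63 60 59 59 57 58 59 62 61 62 61 63 62 62 63 63 62 62 54 49 54
211 85 71 60 58 59 58 57 58 59 60 60 58 60 61 59 58 61 60 58 55 50 56
212 91 78 65 58 57 56 57 58 58 56 59 57 59 58 58 58 58 57 58 54 52 61
213 91 86 71 59 57 57 59 57 57 58 57 58 56 58 57 56 58 57 56 55 55 66
214 92 92 81 64 58 58 59 57 57 56 58 57 57 58 57 58 57 57 57 57 58 70
215 90 91 87 73 61 59 58 58 58 56 57 59 59 59 58 59 59 58 59 60 61 66
216 91 91 89 83 67 60 60 61 60 56 56 60 59 61 61 60 61 58 61 62 65 67
217 91 90 90 86 77 65 61 61 62 56 57 62 63 62 62 61 62 62 63 65 69 69
218 91 91 92 89 85 72 64 63 61 55 56 63 62 63 63 65 62 62 62 66 68 70
219 91 89 90 91 88 79 66 63 61 56 58 62 62 61 60 62 63 62 61 67 70 70
220 88 89 90 90 90 86 72 63 62 59 59 62 6
[... 1718 characters left out ...]
53 37 37 38 39 36 38 37 38 63 141 157 118 45 36 37 35 36 34 35 34 33 35 34 33 34 35 31 33 36 68 102 107 119 130 133 132 122 109 107 101 104 105 103 103 103 103 102 103 116 152 160 160 160 157 125 119 131 131 137 155 160 159 160 161 160 160 159 159 160 148 86 37 36 37 36 36 34 33 36 42 74 93 96 96 96 95 95 95 94 94 94
272 195 175 117 96 95 96 96 95 95 97 96 96 96 94 90 69 44 38 36 38 37 38 38 37 37 57 131 159 159 160 159 151 85 37 37 35 34 36 35 36 33 35 34 33 34 32 34 34 34 38 66 102 106 109 106 105 106 106 98 104 104 103 103 102 102 102 104 116 152 160 160 159 151 118 126 129 132 140 157 158 160 160 160 160 159 159 159 160 159 160 139 73 36 35 35 33 37 33 33 34 37 56 85 93 95 97 95 95 95 93
```

>>> step_arm(plan=[[[0, 0, 0, 0, 65], [0, 0, 0, 0, 55], [0, 0, 0, 0, 50], [0, 0, 0, 0, 45], [0, 0, 0, 0, 45]]])

```text
time: 5.72
tool_pos: [0.5336, -0.0549, 0.0478]
ee_rot: [3.141, 0.0, 1.907]
wrist_force: [4.9, -4.1, 0.4]
width: 0.0432
```

```bash
python3 - <<'E'
from h import *
s=snap('wrist','w8.png'); f=s['frame']
o=robot.get_obs(); print(loc(o['tool_pos']),o['ee_rot'],o['time'],o['wrist_force'],o['width'])
g=cv2.cvtColor(f,cv2.COLOR_RGB2GRAY)
print('    ',*range(410,446,2))
for v in range(212,225): print(v,*g[v,410:446:2])
for r in (246,258,): print(r,*g[r,200:420:2])
E
```

```text
[61.   1.6 47.7] [3.14112073e+00 4.17309342e-05 1.90708971e+00] 5.7667 [ 5.02867704 -3.7078076  -0.02808887] 0.042933704627329976
     410 412 414 416 418 420 422 424 426 428 430 432 434 436 438 440 442 444
212 58 57 59 57 58 58 60 57 58 60 58 59 59 60 58 56 55 52
213 58 57 59 58 57 56 56 58 58 59 57 57 59 58 57 58 56 54
214 59 56 58 58 56 57 57 56 57 56 56 58 57 58 57 54 57 57
215 64 58 58 58 57 56 56 57 57 56 57 56 58 57 58 55 59 60
216 75 62 60 59 59 57 55 57 59 61 58 60 61 59 58 61 63 65
217 83 70 63 63 62 60 55 59 61 62 61 61 61 62 61 62 67 70
218 89 79 66 61 61 59 56 58 62 62 62 63 61 63 61 64 70 71
219 90 85 73 64 63 59 54 60 60 63 63 61 61 62 64 65 69 71
220 91 89 81 66 60 58 57 60 62 61 61 63 62 64 62 69 72 73
221 89 89 85 73 64 63 61 61 63 63 64 64 65 64 69 79 83 83
222 88 89 89 81 69 77 76 72 70 71 73 75 75 75 83 101 104 103
223 90 90 91 86 81 101 102 92 93 92 94 96 97 96 101 118 122 121
224 88 89 90 89 89 116 127 116 113 116 115 115 117 115 117 126 127 127
246 189 187 190 191 188 189 200 219 219 205 181 158 153 152 153 152 152 152 153 157 157 158 158 159 158 149 109 95 97 95 95 95 95 96 96 93 79 45 37 39 38 37 38 36 37 37 38 37 38 40 69 104 124 127 124 126 114 107 102 100 106 103 103 103 104 102 105 101 111 151 159 159 158 146 98 44 41 41 40 44 70 94 97 97 95 96 95 96 96 97 107 143 158 158 159 158 158 159 154 152 148 152 150 149 149 148 149 148 148 146
258 42 41 42 40 41 38 39 39 40 39 40 40 39 36 38 37 35 36 35 98 195 192 134 98 95 96 94 94 94 96 94 95 95 91 63 37 35 34 33 33 35 34 34 35 32 34 33 32 32 33 32 40 92 123 131 129 119 108 100 100 105 105 103 103 103 103 102 104 124 155 159 161 159 149 113 119 82 36 35 36 34 35 56 87 95 96 95 94 95 95 94 96 94 97 119 154 152 94 38 35 34 35 33 33 35 36 35 35 34 36
```

>>> step_arm(plan=[[[0, 0, 0, 0, 38], [0, 0, 0, 0, 32], [0, 0, 0, 0, 26], [0, 0, 0, 0, 20], [0, 0, 0, 0, 10], [0, 0, 0, 0, 0], [0, 0, 0, 0, 0], [0, 0, 0, 0, 0]]])

```text
time: 6.43
tool_pos: [0.534, -0.0547, 0.0476]
ee_rot: [3.14, 0.0, 1.907]
wrist_force: [7.2, -1.8, -0.9]
width: 0.019
```

>>> step_arm(plan=[[[0, 0, 0, 0, 0], [0, 0, 0, 0, 0], [0, 0, 0, 0, 0], [0, 0, 0, 0, 0]]])

```text
time: 6.77
tool_pos: [0.5341, -0.0547, 0.0476]
ee_rot: [3.14, 0.0, 1.907]
wrist_force: [6.8, -3.4, -0.3]
width: 0.0196
```

```bash
python3 - <<'E'
from h import *
s=snap('wrist','w9.png'); f=s['frame']
o=robot.get_obs(); print(loc(o['tool_pos']),o['ee_rot'],o['time'],o['wrist_force'],o['width'])
g=cv2.cvtColor(f,cv2.COLOR_RGB2GRAY)
print('    ',*range(406,446,2))
for v in range(210,226): print(v,*g[v,406:446:2])
a=cv2.resize(f[195:355,200:460],None,fx=3,fy=3,interpolation=cv2.INTER_CUBIC)
cv2.imwrite('pics/w9c.png',cv2.convertScaleAbs(a,alpha=1.6,beta=10)[:,:,::-1])
E
```

```text
[61.1  1.1 47.6] [3.14028144e+00 1.55899750e-05 1.90732012e+00] 6.8167 [ 7.57383913 -2.90017606 -0.9273287 ] 0.019307402613820576
     406 408 410 412 414 416 418 420 422 424 426 428 430 432 434 436 438 440 442 444
210 59 59 58 59 58 58 61 63 63 64 62 64 64 65 66 66 64 57 54 51
211 61 59 58 58 56 57 62 62 61 61 62 60 62 61 64 62 63 56 52 53
212 65 59 57 58 58 57 58 58 59 60 61 60 60 61 58 60 60 58 54 53
213 71 60 58 57 59 57 57 58 58 60 58 59 58 59 59 58 59 58 55 56
214 81 67 58 59 57 57 56 56 57 57 58 59 59 57 58 55 60 58 58 62
215 86 73 62 58 58 58 57 55 57 59 58 57 59 57 57 58 57 57 60 62
216 90 83 69 60 59 60 59 58 56 58 60 60 60 60 60 60 60 61 63 65
217 91 88 79 65 61 62 62 57 56 60 60 60 61 61 62 62 61 65 67 67
218 91 91 85 73 64 62 62 57 55 62 63 63 62 64 63 63 63 63 69 70
219 91 90 90 79 67 62 62 58 56 61 65 62 63 63 62 64 61 65 69 71
220 89 89 89 86 74 62 63 59 57 61 63 61 62 63 62 64 63 66 70 73
221 90 89 88 89 80 68 62 61 56 61 64 63 64 63 64 63 69 74 78 79
222 90 89 90 89 84 74 69 70 67 67 68 68 68 69 71 72 84 95 96 99
223 89 88 89 89 88 82 78 94 88 85 86 86 86 87 87 88 103 115 116 116
224 89 90 89 89 88 87 94 120 116 107 108 109 109 108 112 109 119 125 125 126
225 90 89 88 89 90 88 97 127 133 123 123 124 124 124 124 123 125 127 127 128
```

View pics/w9c.png

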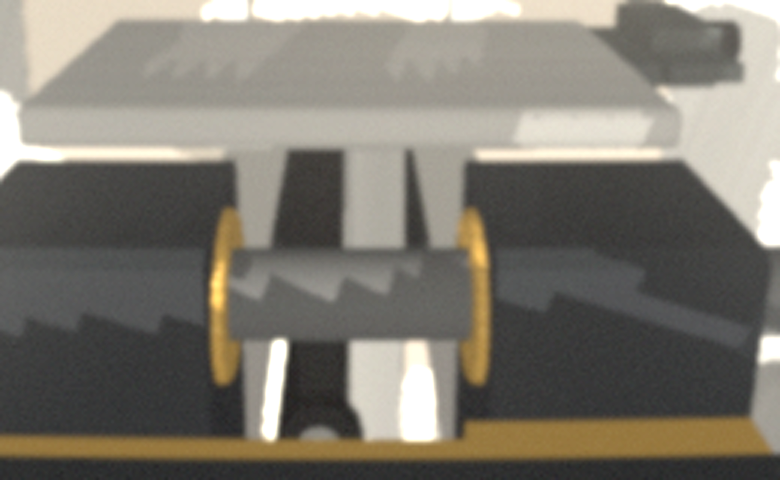

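```bash
python3 - <<'E'
from h import *
o=robot.get_obs(); print(o['time'],o['width'],o['wrist_force'],loc(o['tool_pos'])); print(robot.close_job())
E
```

```text
6.8167 0.019307402613820576 [ 7.57383913 -2.90017606 -0.9273287 ] [61.1  1.1 47.6]
the job is handed in; nothing more can be done
None
```

I pulled the leg out about 77 mm by pushing the cross plate with the open fingers. With the leg held at the mark, I closed the gripper across fin and lever, swung the lever shut, and handed in at 6.8 s still holding it.

**Alignment:** in the last wrist picture, the pointer and marker blade tops line up to about half a millimetre. That is a visual estimate at about 1.5 pixels per mm. My first reading of the mark was a few millimetres off from view to view, so I corrected it at close range (a final 1.4 mm) before closing.

**Lever:** it looks flat along the fin, and the fingers stopped at 19.3–19.6 mm, against the 20 mm thickness given for fin and closed lever.

**Forces:** the wrist force at hand-in was about 8 N. About 6 N of that is sideways, because the fingers sit slightly off the leg's centre line. I left it, as the limit is 120 N.

**Bystanders:** I did not photograph the whole bench again at the end. The arm travelled above them with the fingers at about 200 mm and came down only over the stop, and no force reading suggested contact with anything else.

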